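# Raise the extending utensil rail onto its crossbar

## Task

On the small extending utensil stand, pull the rail up until the gravity pawl of its sliding frame has swung past the crossbar and dropped out above it, then lower the frame until the pawl sits on the crossbar and carries the weight, and let go. The crossbar has been clamped at an unknown height, so go by feel: do not strain the frame against the crossbar's buffers or press it down hard, never let it drop, and leave the other kitchen things where they are.

Things in the scene. Friction and masses are not known exactly. Their poses are not given: they have to be found in the camera images.
- stand: Fixed utensil stand like a small extension ladder: dark steel base plate 130 x 210 x 12 mm, two aluminium posts 18 x 14 mm and 173 mm high at y = +-85 mm. Origin: centre of the base's underside, on the work surface; z up, y from post to post, x across. It must not be loaded with more than 25 N.
- bar_range (a point): Point on the stand 130 mm up, 19 mm to its +x: middle of the range of the crossbar, a 12 mm round steel bar along y between black clamp collars on the posts. The bar's centre is clamped anywhere within 25 mm above or below this point; its true height is not reported. The bar is sprung up and down, about 10 N per mm. Under it hang two rubber buffers.
- rail_grip (a point): Middle of the rail, a level steel bar 14 mm thick, 180 mm long, along the stand's y, topping the sliding frame; free to grip from above for 45 mm either side, 80 mm free below it (no crossing parts nearer). 205 mm above the work surface with the frame fully down, right above the stand's origin.
- fly (a joint): Height of the sliding frame above its lowest position, m: 0 at the start, limit 0.135. The frame, 0.5 to 0.75 kg with its pawl, guide friction about 1 N, runs straight up and down between the posts and falls if let go. It sits on the crossbar at a value from 0.029 to 0.080, by where the bar is clamped. It must never go down faster than 0.25 m/s.
- pawl (a point): Pivot of the gravity pawl, on the frame, 84 mm up when down. Its nose points 30 mm to the stand's +x, folds down as it passes the crossbar going up (1 to 2 N), swings back level by its weight and then catches the bar going down. It drops free about 17 mm above its seat; about 25 mm above the seat, lugs at the frame's foot meet the buffers, which stop the frame.
- pan: Aluminium sheet pan, 340 x 240 x 18 mm, fixed; origin at the centre of its underside, x along the 340 mm. Bystander; it may stand at either side of the robot.
- tongs: Short steel tongs, 165 mm long, 15 mm high, on the pan; bystander. Origin near the middle of their underside, x along them.
- salt_jar: Round glass salt jar with steel flip lid, 68 mm across, 68 mm high, on the pan; bystander. Origin at the centre of its underside.
- plank: Wooden grilling plank, 280 x 75 x 11 mm, on the pan; bystander. Origin at the centre of its underside.
- dishes: Stack of small white ceramic dipping dishes, 74 mm across, 49 mm high, on the pan; bystander. Origin at the centre of its underside.
- mug: Ceramic mug, 80 mm across, 85 mm high; bystander at the back. Origin at the centre of its underside.
- pepper: Small amber glass jar, 48 mm across, 100 mm high; bystander at the back. Origin at the centre of its underside.
- spoon: Wooden spoon lying on the island ahead of the robot, between the stand and the pan; bystander. Origin on its underside.
There are look-alikes about, which are no part of the job. Leave any pink look-alike of the stand alone.

How it is judged:
At the end, for the whole second after the job is handed in: The sliding frame hangs at rest (slower than 10 mm/s) with its pawl on the crossbar, 23 to 87 mm above its lowest position, the stand carrying its weight (more than 2 N) (value of joint fly between 0.023 and 0.087 m and velocity of joint fly between -0.01 and 0.01 m/s and contact force between stand and anything else above 2 N); the robot touches nothing.
It fails at once if The stand is loaded with more than 25 N (frame strained against the buffers, or pressed or dropped onto the crossbar) (contact force between stand and anything else above 25 N).
It fails at once if The frame goes down faster than 0.25 m/s (dropped) (velocity of joint fly below -0.25 m/s).
It fails at once if A bystander is moved by more than 20 mm (distance of any of tongs, salt_jar, plank, dishes, mug, pepper, spoon from where it was at the start of the episode above 0.02 m).
It also fails if it takes over 66 s, if anything falls off the work surface, if the arm or the gripper's body presses on something with over 40 N, if the wrist force passes 120 N, or if a joint passes its speed limit or range.

## Robot

A 6-joint arm with a two-finger parallel gripper is mounted at the origin on the work surface. World frame = base frame: x ahead of the robot, y to its left, z up, the work surface at z = 0. Lengths are in m, angles in rad, forces in N, time in s.
With the tool pointing down it reaches from about 0.3 to 0.875 m from the base axis. Payload 6.4 kg.
Tool frame: the origin (TCP) lies at the very end of the fingers, on their centre line; the grasp point (between the pads) lies 19 mm behind it (ctrl.hold_point_z is the distance from the TCP to the grasp point, in m); y points along the fingers, x is the direction in which the jaws open and shut, and the axes are right-handed (so a half turn about y gives the same grasp; the last joint's range is limited). The gripper opens to 85 mm and grips with 20 to 120 N. Pads are 22 mm wide; open, the fingers measure 114 mm over their backs; the gripper's body (76 mm by 85 mm) begins 54 mm behind the grasp point. The pads swing forward as they close: fully open they stand 13 mm farther back than shut.
Start: joints at [-1.309, 0.181, 1.607, -0, 1.354, -0.206], TCP at [0.259, -0.513, 0.231] pointing down, gripper open.
Joint ranges: [-2.99, 2.99], [-0.89, 2.07], [0.3, 2.58], [-1.14, 4.28], [0, 2.63], [-3.12, 3.12]. Speed limits (rad/s): [2.57, 2.57, 3.01, 3.14, 3.14, 3.14].

## Interface

Orientations are given as a unit quaternion [w, x, y, z].
In Python, from bench import ctrl, imaging gives the robot as it stands.
- The arm moves only by the shell command python3 -m jog 'ROWS'. ROWS is JSON, a list of rows, each a list of 3 entries, a list of its own where there are three numbers: the shift along the tool's x, y, z in cm, then the turn, a rotation vector about the tool's x, y, z in rad, then the finger opening in cm, from 0 to 8.54. A call has 1 to 12 rows; each row shifts and turns the pose as measured when the row begins, along the tool's axes as they then stand; what a row does not reach is not made up. A row lasts 1/12 s, in which the tool goes at most 41.7 mm and 7.16 degrees, less where a joint would pass 70% of its speed; a pose out of reach is approached as far as the arm can. A call is refused whole if a number of a shift passes 4.17 or a number of a turn 0.125, either way. A call with a gripper value outside its range is refused whole. The fingers move at their own pace and stop on an object; the grip force is fixed at half the most. Time passes only in rows, so rows that do not move let the fingers close. It gives the time, the measured TCP pose, the force and the opening at its end, in the units of the state.
- ctrl.get_obs(): the state, without advancing time (a new reading comes with each control period).
- imaging.camera(name): name is "side" or "top" or "wrist"; returns a dict with "frame" (420x560x3 uint8, red, green, blue), "depth" (420x560 float32, m along the optical axis (not along the pixel's ray), 0 where there is no reading), "K" (3x3 intrinsics, pixels), "R" (3x3) and "t" (3): a world point X has camera coordinates R X + t. Camera axes: x right, y down, z forward; pixel columns grow to the right and rows downward; lengths in m; the calibration is good to about 2 mm. A picture is of the moment at which its call begins.
- ctrl.hand_in(): hands the job in, once; it reports no verdict.
The state is a dict: "time_s": time; "q": joint angles; "dq": joint speeds; "joint_efforts": joint torques, N m; "eef_pos": TCP position; "eef_rot": TCP orientation; "wrist_force": force on the tool from outside, world axes, zero at the start; "torque": the same for the moment, N m; "opening": opening from 0.0 (shut) to 1.0 (fully open).
Only numpy, scipy, OpenCV 4.12 (cv2) and the standard library are available. Lean on these libraries where they do the work, as an engineer would, in place of code of your own. Each camera call takes 0.05 s, during which the arm holds its last target. There are 200 camera calls.

## Working session

There is one attempt and no reset: what is moved stays moved. The work goes in short steps, Python scripts to look and compute and a shell command to move; the robot and the scene stay as the last step left them, time stands still between calls to the robot, and variables do not carry over. Pictures are saved under pics/ and viewed, about 8 in all and at most 12, crops included, and the job is handed in when it is done.

```bash
mkdir -p pics; ls; cat > h.py <<'E'
import numpy as np, cv2
from bench import ctrl, imaging
def shot(n,f):
    c=imaging.camera(n); cv2.imwrite('pics/'+f+'.png',cv2.cvtColor(c['frame'],cv2.COLOR_RGB2BGR)); np.savez('pics/'+f+'.npz',**c); return c
def pt(c,u,v,d=None):
    d=c['depth'][int(v),int(u)] if d is None else d
    p=np.linalg.inv(c['K'])@[u,v,1]*d
    return c['R'].T@(p-c['t'])
def onz(c,u,v,z):
    r=c['R'].T@np.linalg.inv(c['K'])@[u,v,1]; o=-c['R'].T@c['t']
    return o+r*(z-o[2])/r[2]
E
python3 - <<'E'
from h import *
a=shot('top','top0');b=shot('side','side0')
for c in(a,b): print((-c['R'].T@c['t']).round(3), c['R'].round(2).tolist())
print(ctrl.get_obs())
E
```

```text
pics
[0.486 0.008 1.183] [[-0.02, -1.0, -0.01], [-1.0, 0.02, -0.08], [0.08, 0.01, -1.0]]
[ 0.448 -0.62   0.775] [[0.98, -0.19, 0.0], [-0.14, -0.7, -0.7], [0.14, 0.69, -0.71]]
{'time_s': 0.1, 'q': array([-1.30927994e+00,  1.81456834e-01,  1.60794059e+00,  4.37087028e-06,
        1.35379620e+00, -2.06277550e-01]), 'dq': array([-0.00035381, -0.00210634, -0.00110843, -0.00011158, -0.00058043,
        0.0012129 ]), 'joint_efforts': array([ 6.20344435e-04, -4.45877123e+01, -3.52239168e+01, -2.59932613e-04,
        4.10600449e-03,  5.13020112e-06]), 'eef_pos': array([ 0.25917161, -0.51270695,  0.23046407]), 'eef_rot': array([ 0.60266012, -0.60187986,  0.3709105 , -0.37009028]), 'wrist_force': array([-0.32574487,  0.62444335,  0.60561884]), 'torque': array([ 0.00291079,  0.01495057, -0.04140721]), 'opening': 1.0032174995398662}
```

View pics/top0.png

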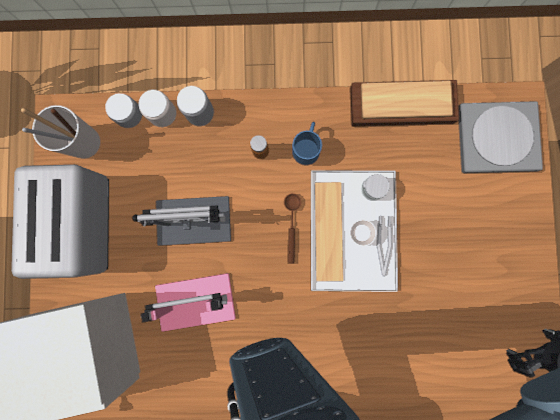

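View pics/side0.png

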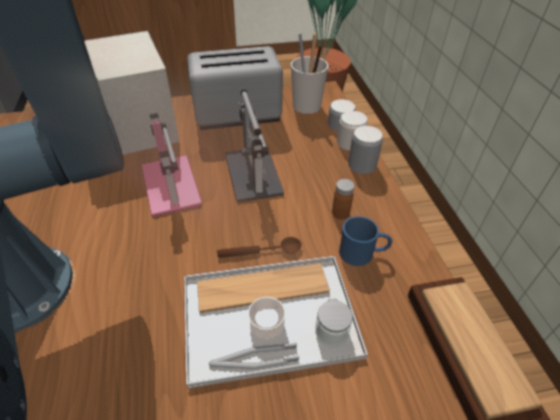

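Candidates are the dark-based stand at top (194,220) / side (253,150), which matches the dark steel base, and the pink-based look-alike at top (195,303) / side (170,170), which I leave alone. I choose the dark one and check it in a close crop of both views.

```bash
python3 - <<'E'
from h import *
a=cv2.imread('pics/top0.png')[190:255,125:245];b=cv2.imread('pics/side0.png')[85:205,215:295]
a=cv2.resize(a,None,fx=4.0,fy=4.0,interpolation=2);b=cv2.resize(b,None,fx=3.9,fy=3.9,interpolation=2)
o=np.zeros((470,800,3),np.uint8);o[:a.shape[0],:a.shape[1]]=a;o[:b.shape[0],484:484+b.shape[1]]=b[:470];cv2.imwrite('pics/crop0.png',o)
c=np.load('pics/top0.npz')
for u in range(140,222,8):
    for v in range(208,222,2):
        p=pt(c,u,v)
        if p[2]>.19: print(u,v,p.round(3))
hs=(c['frame'].astype(int)); m=((hs.max(2)<95)&(np.ptp(hs,axis=2)<18)); m[:190]=0;m[255:]=0;m[:,:150]=0;m[:,245:]=0
k=np.argwhere(m)[:,::-1].astype(np.float32); r=cv2.minAreaRect(k);print(r)
for q in cv2.boxPoints(r): print(onz(c,*q,.012).round(3))
E
```

```text
140 216 [0.562 0.358 0.212]
140 218 [0.557 0.358 0.213]
140 220 [0.553 0.359 0.208]
148 216 [0.562 0.339 0.212]
148 218 [0.557 0.339 0.211]
156 214 [0.566 0.321 0.209]
156 216 [0.561 0.319 0.216]
156 218 [0.557 0.32  0.211]
164 214 [0.566 0.301 0.211]
164 216 [0.561 0.301 0.212]
164 218 [0.556 0.301 0.212]
172 214 [0.565 0.282 0.213]
172 216 [0.56  0.281 0.214]
172 218 [0.556 0.282 0.21 ]
180 214 [0.565 0.263 0.211]
180 216 [0.56  0.262 0.216]
180 218 [0.556 0.265 0.205]
188 212 [0.569 0.245 0.21 ]
188 214 [0.564 0.243 0.214]
188 216 [0.56  0.245 0.208]
196 212 [0.569 0.226 0.208]
196 214 [0.564 0.225 0.213]
196 216 [0.559 0.226 0.207]
204 212 [0.568 0.206 0.214]
204 214 [0.563 0.207 0.21 ]
204 216 [0.559 0.207 0.209]
212 210 [0.572 0.188 0.209]
212 212 [0.567 0.187 0.213]
212 214 [0.563 0.187 0.211]
212 216 [0.558 0.187 0.211]
((189.76077270507812, 220.9174041748047), (44.516273498535156, 79.71253967285156), 87.54597473144531)
[0.622 0.404 0.012]
[0.626 0.176 0.012]
[0.499 0.172 0.012]
[0.495 0.399 0.012]
```

View pics/crop0.png

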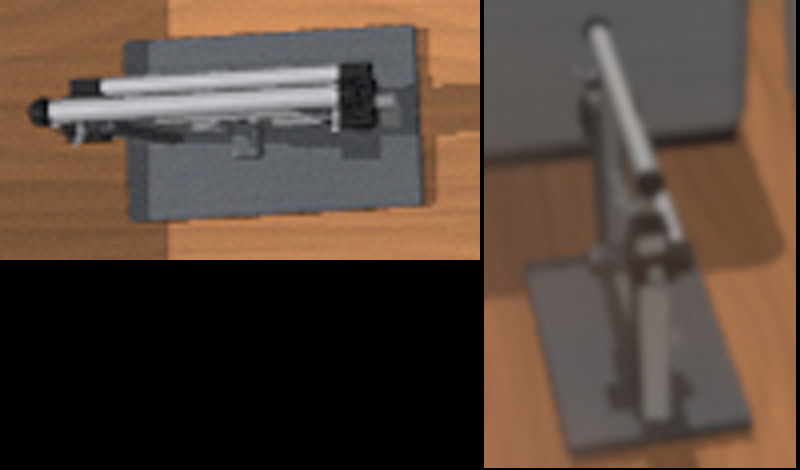

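```bash
python3 - <<'E'
from h import *
a=np.load('pics/top0.npz');b=np.load('pics/side0.npz')
P=lambda c:c['K']@np.c_[c['R'],c['t']]
for s,t in(((134.5,217.5),(244,92.2)),((216.2,213.7),(257.6,131.7))):
    X=cv2.triangulatePoints(P(a),P(b),np.float64(s),np.float64(t));print((X[:3]/X[3]).ravel().round(4))
for q in((122,42),(415,25),(425,203),(133,220)): print(onz(a,125+q[0]/4,190+q[1]/4,.012).round(4))
# rail centreline by brightness/height
d=[]
for u in range(138,208):
    for v in range(205,225):
        p=pt(a,u,v)
        if .2<p[2]<.225: d.append(p)
d=np.array(d);print(len(d),cv2.fitLine(d[:,:2].astype(np.float32),cv2.DIST_HUBER,0,.01,.01).ravel(),d[:,2].mean())
# side depth of rail
for u,v in((246,100),(250,110),(254,122)):print(pt(b,u,v).round(3))
from scipy.spatial.transform import Rotation as R
q=ctrl.get_obs()['eef_rot'];print(R.from_quat(np.roll(q,-1)).as_matrix().round(3))
E
```

```text
[0.5596 0.3728 0.2069]
[0.5635 0.1765 0.2157]
[0.6212 0.3857 0.012 ]
[0.6282 0.1757 0.012 ]
[0.5012 0.1703 0.012 ]
[0.4941 0.3777 0.012 ]
410 [ 0.03625    -0.99934274  0.5613411   0.28092864] 0.21132792398652234
[0.558 0.32  0.215]
[0.561 0.272 0.215]
[0.562 0.219 0.215]
[[ 0.451 -0.     0.893]
 [-0.893  0.002  0.451]
 [-0.002 -1.     0.   ]]
```

```bash
python3 - <<'E'
from h import *
a=np.load('pics/top0.npz');b=np.load('pics/side0.npz')
z=[]
for u in range(154,206,4):
    print(u,[tuple(pt(a,u,v).round(3)[[0,2]].tolist()) for v in range(207,214)])
for v in range(130,147,2): print(v,[tuple(pt(b,u,v).round(3).tolist()) for u in range(259,269,2)])
E
python3 -m jog '[[[0,-4,0],[0,-0.12,0],8.5],[[0,-4,0],[0,-0.12,0],8.5],[[0,-4,0],[0,-0.12,0],8.5]]'
```

```text
154 [(0.604, 0.0), (0.601, 0.0), (0.584, 0.146), (0.581, 0.15), (0.579, 0.153), (0.577, 0.146), (0.574, 0.153)]
158 [(0.602, 0.015), (0.599, 0.014), (0.584, 0.148), (0.581, 0.152), (0.579, 0.149), (0.576, 0.15), (0.574, 0.149)]
162 [(0.602, 0.01), (0.599, 0.016), (0.583, 0.15), (0.581, 0.15), (0.578, 0.148), (0.576, 0.146), (0.574, 0.145)]
166 [(0.602, 0.013), (0.599, 0.014), (0.583, 0.149), (0.581, 0.15), (0.578, 0.148), (0.576, 0.146), (0.574, 0.144)]
170 [(0.601, 0.014), (0.598, 0.015), (0.583, 0.151), (0.581, 0.148), (0.578, 0.15), (0.576, 0.147), (0.568, 0.207)]
174 [(0.601, 0.014), (0.586, 0.144), (0.583, 0.15), (0.58, 0.149), (0.578, 0.147), (0.575, 0.148), (0.567, 0.212)]
178 [(0.601, 0.012), (0.585, 0.149), (0.582, 0.151), (0.486, 1.183), (0.577, 0.15), (0.575, 0.143), (0.567, 0.209)]
182 [(0.601, 0.013), (0.585, 0.148), (0.582, 0.149), (0.58, 0.151), (0.577, 0.148), (0.575, 0.141), (0.567, 0.214)]
186 [(0.593, 0.088), (0.584, 0.151), (0.582, 0.148), (0.58, 0.147), (0.577, 0.152), (0.57, 0.205), (0.567, 0.211)]
190 [(0.587, 0.146), (0.584, 0.149), (0.582, 0.149), (0.579, 0.1
[... 899 characters left out ...]
9), (0.581, 0.24, 0.151), (0.619, 0.443, 0.003), (0.626, 0.444, 0.001), (0.631, 0.44, 0.003)]
140 [(0.57, 0.199, 0.175), (0.575, 0.197, 0.176), (0.585, 0.234, 0.149), (0.623, 0.428, 0.006), (0.63, 0.431, 0.002)]
142 [(0.569, 0.191, 0.176), (0.573, 0.19, 0.176), (0.583, 0.221, 0.152), (0.621, 0.419, 0.005), (0.628, 0.421, 0.002)]
144 [(0.568, 0.187, 0.173), (0.573, 0.187, 0.172), (0.582, 0.214, 0.151), (0.588, 0.218, 0.148), (0.626, 0.412, 0.001)]
146 [(0.568, 0.189, 0.165), (0.573, 0.191, 0.163), (0.58, 0.205, 0.152), (0.586, 0.206, 0.151), (0.624, 0.401, 0.002)]
time_s: 0.35
eef_pos: [0.2575, -0.507, 0.34]
eef_rot: [0.668, -0.652, 0.259, -0.248]
wrist_force: [0.8, -0.4, -0.0]
opening: 0.998
```

```bash
python3 -m jog '[[[0,0,0],[0,-0.12,0],6],[[0,0,0],[0,-0.12,0],6],[[0,0,0],[0,-0.12,0],6],[[0,0,0],[0,-0.12,0],6],[[0,0,0],[0,-0.12,0],6],[[0,0,0],[0,-0.12,0],6],[[0,0,0],[0,-0.08,0],6]]'
cat > go.py <<'E'
from h import *
import sys
from scipy.spatial.transform import Rotation as R
T=np.array([float(x) for x in sys.argv[1:4]]);yaw=.037
o=ctrl.get_obs();M=R.from_quat(np.roll(o['eef_rot'],-1))
W=np.array([[np.cos(yaw),0,-np.sin(yaw)],[np.sin(yaw),0,np.cos(yaw)],[0,-1,0]])
W=R.from_matrix(W) # tool x=stand x, y=down, z=x cross y
print('cm',(100*M.inv().apply(T-o['eef_pos'])).round(2),'turn',(M.inv()*W).as_rotvec().round(3),M.as_matrix().round(2).tolist(),'F',o['wrist_force'].round(1))
E
python3 go.py .5615 .275 .33
```

```text
time_s: 0.93
eef_pos: [0.2585, -0.5101, 0.351]
eef_rot: [0.711, -0.702, -0.035, 0.037]
wrist_force: [0.0, 0.3, 0.2]
opening: 0.705
cm [38.21  2.97 74.95] turn [-0.013  0.066 -0.002] [[0.99, -0.0, -0.1], [0.1, 0.01, 0.99], [-0.0, -1.0, 0.01]] F [0.  0.3 0.2]
```

```bash
python3 -m jog '[[[1.7,0,3.4],[0,0.01,0],6],[[1.7,0,3.4],[0,0.01,0],6],[[1.7,0,3.4],[0,0.01,0],6],[[1.7,0,3.4],[0,0.01,0],6],[[1.7,0,3.4],[0,0.01,0],6],[[1.7,0,3.4],[0,0.01,0],6],[[1.7,0,3.4],[0,0,0],6],[[1.7,0,3.4],[0,0,0],6],[[1.7,0,3.4],[0,0,0],6],[[1.7,0,3.4],[0,0,0],6],[[1.7,0,3.4],[0,0,0],6],[[1.7,0,3.4],[0,0,0],6]]'; python3 go.py .5615 .275 .33
```

```text
time_s: 1.93
eef_pos: [0.4381, -0.0768, 0.3496]
eef_rot: [0.714, -0.699, -0.008, 0.014]
wrist_force: [0.9, -0.7, 0.5]
opening: 0.708
cm [13.44  2.6  34.74] turn [-0.021 -0.006 -0.008] [[1.0, -0.01, -0.03], [0.03, 0.02, 1.0], [-0.01, -1.0, 0.02]] F [ 0.9 -0.7  0.5]
```

```bash
python3 -m jog '[[[1.3,0.2,3.4],[0,0,0],6],[[1.3,0.2,3.4],[0,0,0],6],[[1.3,0.2,3.4],[0,0,0],6],[[1.3,0.2,3.4],[0,0,0],6],[[1.3,0.2,3.4],[0,0,0],6],[[1.3,0.2,3.4],[0,0,0],6],[[1.3,0.2,3.4],[0,0,0],6],[[1.3,0.2,3.4],[0,0,0],6],[[1.3,0.2,3.4],[0,0,0],6],[[1.3,0.2,3.4],[0,0,0],6],[[0,0,0],[0,0,0],6]]'; python3 go.py .5615 .275 .28
python3 - <<'E'
from h import *
shot('wrist','w1')
E
```

```text
time_s: 2.85
eef_pos: [0.5576, 0.2936, 0.3296]
eef_rot: [0.715, -0.699, -0.008, 0.018]
wrist_force: [-0.7, 0.2, -0.4]
opening: 0.701
cm [ 0.38  4.92 -1.98] turn [-0.022  0.001 -0.013] [[1.0, -0.01, -0.04], [0.04, 0.02, 1.0], [-0.01, -1.0, 0.02]] F [-0.7  0.2 -0.4]
```

View pics/w1.png

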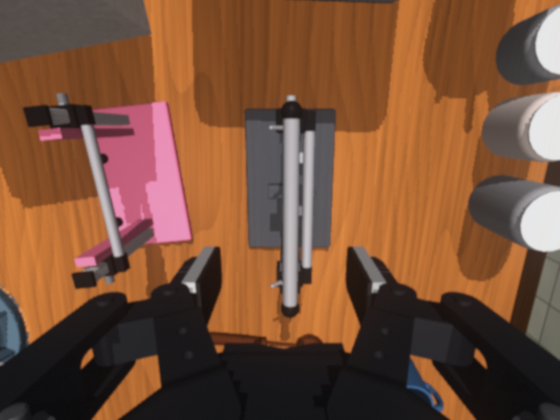

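The wrist view shows the rail upright in the image from (291,107) to (290,310), the crossbar to its +x at column 308, the dark base, and the pink one well left. I check the rail position from this second place of view.

```bash
python3 - <<'E'
from h import *
c=np.load('pics/w1.npz')
for q in((291,107),(290.5,208),(290,310)): print(onz(c,*q,.207).round(4), pt(c,*q).round(4))
E
python3 -m jog '[[[0.2,1,-1],[-0.02,0,-0.013],6],[[0.2,1.5,-1],[0,0,0],6],[[0,1.5,0],[0,0,0],6],[[0,1,0],[0,0,0],6],[[0,0,0],[0,0,0],6]]'; python3 go.py .5615 .275 .186
```

```text
[0.5597 0.3744 0.207 ] [0.5596 0.3739 0.2144]
[0.5629 0.2894 0.207 ] [0.5628 0.2905 0.2116]
[0.5667 0.1884 0.207 ] [0.5664 0.1924 0.2133]
time_s: 3.32
eef_pos: [0.5609, 0.2693, 0.2766]
eef_rot: [-0.706, 0.708, 0.013, -0.015]
wrist_force: [0.1, 0.0, -0.7]
opening: 0.701
cm [0.11 9.06 0.6 ] turn [ 0.003  0.002 -0.002] [[1.0, -0.0, -0.04], [0.04, -0.0, 1.0], [-0.0, -1.0, -0.0]] F [ 0.1  0.  -0.7]
```

```bash
python3 -m jog '[[[0.2,1,0.6],[0,0,0],6],[[0,1.5,0],[0,0,0],6],[[0,1.5,0],[0,0,0],6],[[0,1.5,0],[0,0,0],6],[[0,1.5,0],[0,0,0],6],[[0,1,0],[0,0,0],6],[[0,1,0],[0,0,0],6],[[0,0.5,0],[0,0,0],6],[[0,0,0],[0,0,0],6]]'; python3 go.py .5625 .277 .186
```

```text
time_s: 4.07
eef_pos: [0.5655, 0.2759, 0.1804]
eef_rot: [-0.707, 0.707, 0.014, -0.011]
wrist_force: [0.5, -0.3, 0.7]
opening: 0.708
cm [-0.29 -0.56  0.12] turn [ 0.001 -0.001  0.005] [[1.0, 0.01, -0.04], [0.04, -0.0, 1.0], [0.01, -1.0, -0.0]] F [ 0.5 -0.3  0.7]
```

```bash
python3 -m jog '[[[-0.25,-0.4,0],[0,0,0.005],6],[[0,0,0],[0,0,0],4],[[0,0,0],[0,0,0],3],[[0,0,0],[0,0,0],2.4],[[0,0,0],[0,0,0],2],[[0,0,0],[0,0,0],1.8],[[0,0,0],[0,0,0],1.8]]'; python3 -m jog '[[[0,0,0],[0,0,0],1.6],[[0,0,0],[0,0,0],1.4],[[0,0,0],[0,0,0],0.5],[[0,0,0],[0,0,0],0.5],[[0,0,0],[0,0,0],0],[[0,0,0],[0,0,0],0],[[0,0,0],[0,0,0],0]]'; python3 go.py .5625 .277 .186
```

```text
time_s: 4.65
eef_pos: [0.5649, 0.2765, 0.189]
eef_rot: [0.707, -0.707, -0.015, 0.011]
wrist_force: [-1.0, 0.3, -0.8]
opening: 0.212
time_s: 5.23
eef_pos: [0.5629, 0.2765, 0.189]
eef_rot: [0.707, -0.707, -0.013, 0.012]
wrist_force: [-1.9, -1.4, 2.2]
opening: 0.14
cm [-0.04  0.3   0.05] turn [ 0.    -0.001  0.001] [[1.0, 0.0, -0.04], [0.04, 0.0, 1.0], [0.0, -1.0, -0.0]] F [-1.9 -1.4  2.2]
```

```bash
python3 -m jog '[[[0,-0.3,0],[0,0,0],0],[[0,-0.4,0],[0,0,0],0],[[0,-0.4,0],[0,0,0],0],[[0,-0.4,0],[0,0,0],0],[[0,-0.3,0],[0,0,0],0],[[0,0,0],[0,0,0],0],[[0,0,0],[0,0,0],0]]'; python3 go.py .5628 .277 .275
python3 -m jog '[[[0,-0.4,0],[0,0,0],0],[[0,-0.4,0],[0,0,0],0],[[0,-0.4,0],[0,0,0],0],[[0,-0.4,0],[0,0,0],0],[[0,-0.4,0],[0,0,0],0],[[0,-0.2,0],[0,0,0],0],[[0,0,0],[0,0,0],0]]'; python3 go.py .5628 .277 .275
```

```text
time_s: 5.82
eef_pos: [0.5628, 0.2765, 0.2043]
eef_rot: [0.707, -0.707, -0.012, 0.013]
wrist_force: [2.1, 0.4, -7.2]
opening: 0.138
cm [-0.   -7.07  0.05] turn [-0.    -0.001 -0.001] [[1.0, -0.0, -0.04], [0.04, 0.0, 1.0], [-0.0, -1.0, 0.0]] F [ 2.1  0.4 -7.2]
time_s: 6.4
eef_pos: [0.5628, 0.2765, 0.2285]
eef_rot: [0.707, -0.707, -0.012, 0.013]
wrist_force: [2.2, 1.1, -7.3]
opening: 0.139
cm [ 0.   -4.65  0.05] turn [-0.    -0.001 -0.001] [[1.0, -0.0, -0.04], [0.04, 0.0, 1.0], [-0.0, -1.0, 0.0]] F [ 2.2  1.1 -7.3]
```

```bash
for i in 1 ; do python3 -m jog '[[[0,-0.4,0],[0,0,0],0],[[0,-0.4,0],[0,0,0],0],[[0,-0.4,0],[0,0,0],0],[[0,-0.3,0],[0,0,0],0],[[0,-0.3,0],[0,0,0],0],[[0,0,0],[0,0,0],0]]'; python3 -m jog '[[[0,-0.3,0],[0,0,0],0],[[0,-0.3,0],[0,0,0],0],[[0,-0.3,0],[0,0,0],0],[[0,-0.2,0],[0,0,0],0],[[0,0,0],[0,0,0],0]]'; done; python3 go.py .5628 .277 .277
```

```text
time_s: 6.9
eef_pos: [0.5628, 0.2765, 0.2482]
eef_rot: [0.707, -0.707, -0.012, 0.013]
wrist_force: [0.5, 1.3, -5.7]
opening: 0.142
time_s: 7.32
eef_pos: [0.5628, 0.2765, 0.2602]
eef_rot: [0.707, -0.707, -0.012, 0.013]
wrist_force: [1.8, 1.7, -7.5]
opening: 0.137
cm [ 0.   -1.68  0.05] turn [-0.    -0.001 -0.001] [[1.0, -0.0, -0.04], [0.04, 0.0, 1.0], [-0.0, -1.0, 0.0]] F [ 1.8  1.7 -7.5]
```

```bash
python3 -m jog '[[[0,-0.2,0],[0,0,0],0],[[0,-0.2,0],[0,0,0],0],[[0,-0.2,0],[0,0,0],0],[[0,0,0],[0,0,0],0]]'; python3 -m jog '[[[0,-0.2,0],[0,0,0],0],[[0,-0.2,0],[0,0,0],0],[[0,0,0],[0,0,0],0]]';python3 -m jog '[[[0,-0.2,0],[0,0,0],0],[[0,-0.2,0],[0,0,0],0],[[0,0,0],[0,0,0],0]]'; python3 -m jog '[[[0,-0.2,0],[0,0,0],0],[[0,0,0],[0,0,0],0]]'; python3 - <<'E'
from h import *
c=shot('side','s2'); d=shot('top','t2')
im=cv2.imread('pics/s2.png')[50:220,190:320]; im2=cv2.imread('pics/t2.png')[180:260,120:250]
o=np.zeros((595,800,3),np.uint8);a=cv2.resize(im,None,fx=3.5,fy=3.5,interpolation=2);o[:595,:455]=a[:595,:455]
b=cv2.resize(im2,None,fx=2.6,fy=2.6,interpolation=2);o[:b.shape[0],460:460+b.shape[1]]=b
cv2.imwrite('pics/c2.png',o)
E
```

```text
time_s: 7.65
eef_pos: [0.5628, 0.2765, 0.2668]
eef_rot: [0.707, -0.707, -0.012, 0.013]
wrist_force: [1.5, 1.5, -5.8]
opening: 0.141
time_s: 7.9
eef_pos: [0.5628, 0.2765, 0.2712]
eef_rot: [0.707, -0.707, -0.012, 0.013]
wrist_force: [1.5, 2.0, -5.2]
opening: 0.138
time_s: 8.15
eef_pos: [0.5627, 0.2765, 0.2757]
eef_rot: [0.707, -0.707, -0.012, 0.013]
wrist_force: [2.0, 1.4, -6.1]
opening: 0.143
time_s: 8.32
eef_pos: [0.5628, 0.2765, 0.278]
eef_rot: [0.707, -0.707, -0.012, 0.013]
wrist_force: [1.1, 1.5, -5.0]
opening: 0.139
```

View pics/c2.png

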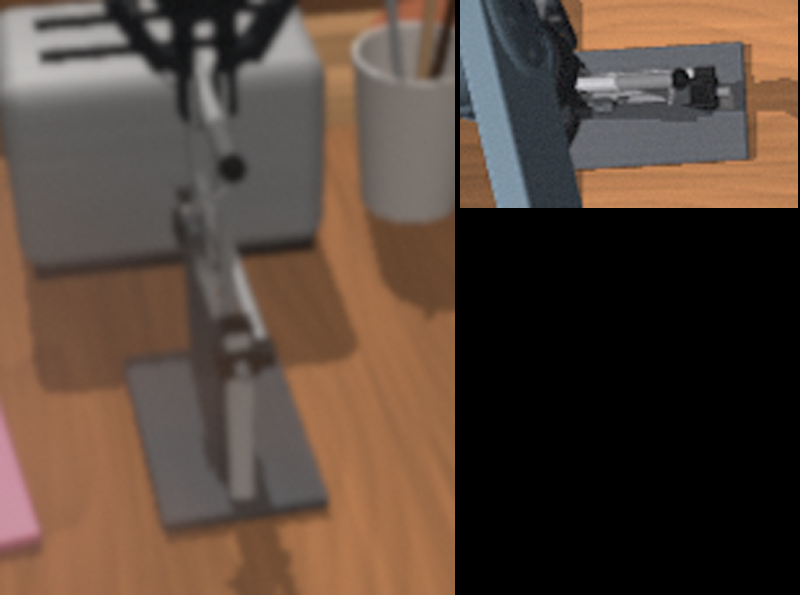

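The crops show the frame raised in the gripper (rail end at crop (232,165)), the posts and base unmoved; the pawl itself is hidden. I continue by feel to the buffer, in steps of about 1 mm.

```bash
for i in 1; do python3 -m jog '[[[0,-0.1,0],[0,0,0],0],[[0,0,0],[0,0,0],0]]'; python3 -m jog '[[[0,-0.1,0],[0,0,0],0],[[0,0,0],[0,0,0],0]]'; done | grep -E 'pos|wrist'
```

```text
eef_pos: [0.5628, 0.2765, 0.2788]
wrist_force: [1.6, 1.1, -5.9]
eef_pos: [0.5628, 0.2765, 0.2797]
wrist_force: [1.7, 1.6, -4.9]
```

```bash
python3 -m jog '[[[0,-0.1,0],[0,0,0],0],[[0,0,0],[0,0,0],0]]' | grep -E 'pos|wrist'
```

```text
eef_pos: [0.5628, 0.2765, 0.2808]
wrist_force: [2.6, 0.6, -4.6]
```

```bash
python3 -m jog '[[[0,-0.1,0],[0,0,0],0],[[0,0,0],[0,0,0],0]]' | grep -E 'pos|wrist'
```

```text
eef_pos: [0.5628, 0.2765, 0.2818]
wrist_force: [1.3, 0.4, -5.1]
```

```bash
python3 -m jog '[[[0,-0.1,0],[0,0,0],0],[[0,0,0],[0,0,0],0]]' | grep -E 'pos|wrist'
```

```text
eef_pos: [0.5627, 0.2765, 0.2821]
wrist_force: [3.7, 1.7, -7.9]
```

Buffer touched at fly ≈ 0.093 (force rose to 7.9 N and the motion stalled), which matches the predicted seat of about 0.068. Lowering.

```bash
python3 -m jog '[[[0,0.2,0],[0,0,0],0],[[0,0,0],[0,0,0],0],[[0,0,0],[0,0,0],0],[[0,0.2,0],[0,0,0],0],[[0,0.2,0],[0,0,0],0],[[0,0.2,0],[0,0,0],0],[[0,0.2,0],[0,0,0],0],[[0,0,0],[0,0,0],0]]'| grep -E 'pos|wrist'
python3 -m jog '[[[0,0.2,0],[0,0,0],0],[[0,0.2,0],[0,0,0],0],[[0,0.2,0],[0,0,0],0],[[0,0,0],[0,0,0],0]]'| grep -E 'pos|wrist'
```

```text
eef_pos: [0.5628, 0.2765, 0.2723]
wrist_force: [1.8, 2.6, -6.8]
eef_pos: [0.5628, 0.2765, 0.2656]
wrist_force: [3.2, 0.3, -7.4]
```

```bash
python3 -m jog '[[[0,0.2,0],[0,0,0],0],[[0,0.15,0],[0,0,0],0],[[0,0,0],[0,0,0],0]]'| grep -E 'pos|wrist'
python3 -m jog '[[[0,0.1,0],[0,0,0],0],[[0,0,0],[0,0,0],0]]'| grep -E 'pos|wrist'
python3 -m jog '[[[0,0.1,0],[0,0,0],0],[[0,0,0],[0,0,0],0]]'| grep -E 'pos|wrist'
```

```text
eef_pos: [0.5627, 0.2765, 0.2617]
wrist_force: [2.8, 1.0, -5.0]
eef_pos: [0.5627, 0.2765, 0.2605]
wrist_force: [2.4, 1.2, -6.6]
eef_pos: [0.5628, 0.2765, 0.2594]
wrist_force: [2.4, 0.8, -7.2]
```

```bash
python3 -m jog '[[[0,0.1,0],[0,0,0],0],[[0,0,0],[0,0,0],0]]'| grep -E 'pos|wrist'
python3 -m jog '[[[0,0.1,0],[0,0,0],0],[[0,0,0],[0,0,0],0]]'| grep -E 'pos|wrist'
```

```text
eef_pos: [0.5627, 0.2765, 0.2583]
wrist_force: [3.0, 1.9, -6.7]
eef_pos: [0.5628, 0.2765, 0.2572]
wrist_force: [2.4, 1.3, -6.0]
```

```bash
python3 -m jog '[[[0,0.1,0],[0,0,0],0],[[0,0,0],[0,0,0],0]]'| grep -E 'pos|wrist'
```

```text
eef_pos: [0.5628, 0.2765, 0.2566]
wrist_force: [1.1, 0.3, -3.9]
```

```bash
python3 -m jog '[[[0,0.05,0],[0,0,0],0],[[0,0,0],[0,0,0],0]]'| grep -E 'pos|wrist'
```

```text
eef_pos: [0.5628, 0.2765, 0.2566]
wrist_force: [2.3, 0.3, -5.5]
```

```bash
python3 -m jog '[[[0,0.1,0],[0,0,0],0],[[0,0,0],[0,0,0],0]]'| grep -E 'pos|wrist'
```

```text
eef_pos: [0.5628, 0.2765, 0.2564]
wrist_force: [0.9, 0.3, -3.7]
```

```bash
python3 -m jog '[[[0,0.1,0],[0,0,0],0]]'| grep -E 'pos|wrist'
```

```text
eef_pos: [0.5628, 0.2765, 0.256]
wrist_force: [-1.1, 0.5, 0.5]
```

```bash
python3 -m jog '[[[0,0.1,0],[0,0,0],0]]'| grep -E 'pos|wrist';  python3 -m jog '[[[0,0.05,0],[0,0,0],1.6]]'| grep -E 'pos|wrist|open'; python3 -m jog '[[[0,0,0],[0,0,0],2.2],[[0,0,0],[0,0,0],3],[[0,0,0],[0,0,0],4],[[0,0,0],[0,0,0],5],[[0,0,0],[0,0,0],6],[[0,0,0],[0,0,0],6]]'
python3 - <<'E'
from h import *
b=shot('side','s3')
a=cv2.imread('pics/s2.png')[50:220,200:310];b=cv2.imread('pics/s3.png')[50:220,200:310]
cv2.imwrite('pics/c3.png',cv2.resize(np.hstack([a,b]),None,fx=3.5,fy=3.5,interpolation=2))
E
```

```text
eef_pos: [0.5629, 0.2765, 0.2557]
wrist_force: [-2.6, 0.6, 2.3]
eef_pos: [0.563, 0.2765, 0.2558]
wrist_force: [0.6, -0.6, 1.2]
opening: 0.184
time_s: 12.42
eef_pos: [0.5638, 0.2763, 0.2568]
eef_rot: [0.707, -0.707, -0.014, 0.011]
wrist_force: [0.1, 0.6, -0.9]
opening: 0.702
```

View pics/c3.png

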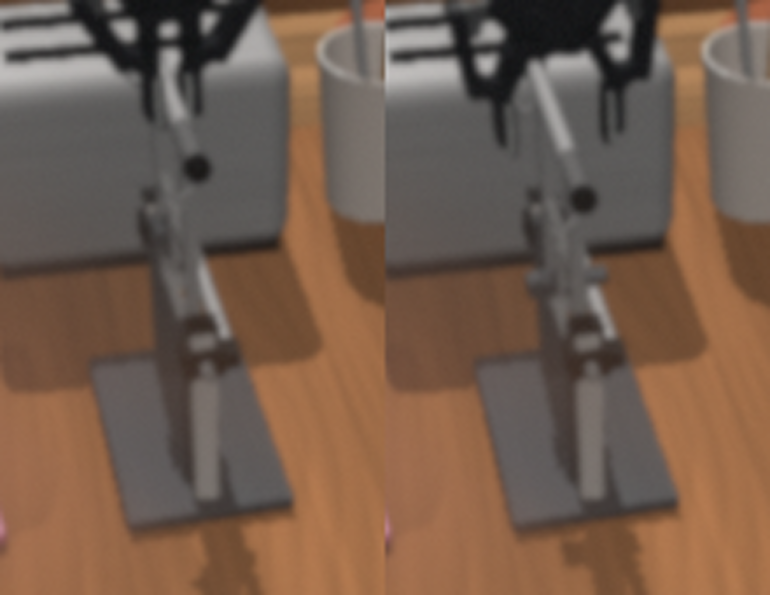

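The right crop shows the gripper open and free. The rail is still high (near end at (583,198), well above its start), and the pawl lies level over the crossbar at (595,272). Retreating straight up.

```bash
python3 -m jog '[[[-0.1,-1,0],[0,0,0],6],[[0,-2,0],[0,0,0],6],[[0,-2,0],[0,0,0],6],[[0,-2,0],[0,0,0],6],[[0,-2,0],[0,0,0],6],[[0,-2,0],[0,0,0],6],[[0,0,0],[0,0,0],6],[[0,0,0],[0,0,0],6],[[0,0,0],[0,0,0],6]]'
python3 - <<'E'
from h import *
b=shot('side','s4')
for u in range(243,262,2):
  P=[pt(b,u,v) for v in range(75,135)]
  P=np.array([p for p in P if .17<p[1]<.38 and .54<p[0]<.585 and p[2]>.22])
  if len(P): print(u,P.mean(0).round(3),P[:,2].max().round(3))
a=cv2.imread('pics/s4.png')[50:220,200:310]
cv2.imwrite('pics/c4.png',cv2.resize(a,None,fx=3.5,fy=3.5,interpolation=2))
E
```

```text
time_s: 13.22
eef_pos: [0.5611, 0.2761, 0.3755]
eef_rot: [0.707, -0.707, -0.014, 0.011]
wrist_force: [-1.0, -0.6, 0.7]
opening: 0.696
243 [0.554 0.332 0.256] 0.28
245 [0.557 0.318 0.256] 0.283
247 [0.559 0.295 0.265] 0.282
249 [0.558 0.254 0.276] 0.283
251 [0.56  0.233 0.269] 0.282
253 [0.561 0.215 0.263] 0.284
255 [0.564 0.205 0.263] 0.284
257 [0.567 0.19  0.277] 0.283
259 [0.57  0.185 0.277] 0.281
```

View pics/c4.png

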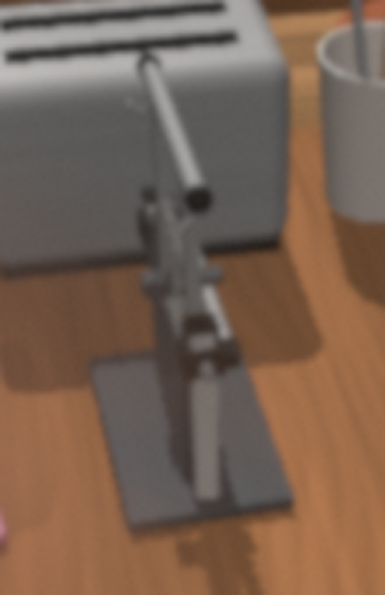

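The rail (150,60)–(200,197) stands clear of the gripper and the pawl rests over the crossbar at (210,272). Its top is at z ≈ 0.283, against 0.215 at the start in the same camera, so fly ≈ 0.068 as predicted. Handing in.

```bash
python3 -c "
from bench import ctrl
print(ctrl.hand_in())"
```

```text
the job is handed in; nothing more can be done
None
```

The sliding frame now hangs on the crossbar by its pawl, with the gripper open and withdrawn, and the job is handed in at about 13 s of the 66 s allowed. The hand-in reports no verdict.

- **Lift and seating:** I gripped the rail of the dark-based stand and raised it until the lugs just touched the buffers, at fly ≈ 0.093 with about 8 N at the wrist. I then lowered it about 25 mm, until the wrist force fell from about −6.5 N to about +2 N at fly ≈ 0.067, and let go.
- **Last checks:** With the gripper clear, the side camera puts the rail about 68 mm above its start, which agrees with the seat I predicted from the measured bar height (≈ 0.0685). The picture shows the pawl level over the bar, and the wrist force is near zero.
- **Not confirmed:** The force noise of about ±1 N hid the small 1–2 N step as the pawl passed the bar, so I confirmed the passage only by the buffer contact and the later seating. I did not re-measure the bystanders. The arm passed over them with its tool more than 0.3 m up, until it was over the stand.

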